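# Clear the stuck ball from the tilting glass tube

## Robot

A 6-joint arm with a two-finger parallel gripper is mounted at the origin on the work surface. World frame = base frame: x ahead of the robot, y to its left, z up, the work surface at z = 0. Lengths are in m, angles in rad, forces in N, time in s.
With the tool pointing down it reaches from about 0.35 to 0.775 m from the base axis. Payload 5.5 kg.
Tool frame: the origin (TCP) lies at the very end of the fingers, on their centre line; the grasp point (between the pads) lies 19 mm behind it; x points along the fingers, z is the direction in which the jaws open and shut, and the axes are right-handed (so a half turn about x gives the same grasp; the last joint's range is limited). The gripper opens to 85 mm and grips with 20 to 120 N. Pads are 22 mm wide; open, the fingers measure 114 mm over their backs; the gripper's body (76 mm by 85 mm) begins 54 mm behind the grasp point. The pads swing forward as they close: fully open they stand 13 mm farther back than shut.
Start: joints at [-1.373, 0.313, 0.046, 1.304, 0, 1.431], TCP at [0.191, -0.543, 0.231] pointing down, gripper open.
Joint ranges: [-2.76, 2.76], [-0.86, 1.69], [-1.03, 1.26], [-2.2, 2.34], [-1.47, 1.5], [-3.14, 3.14]. Speed limits (rad/s): [2.57, 2.57, 3.14, 3.14, 3.14, 3.14].

## Interface

Orientations are given as [roll, pitch, yaw] about the fixed x, y, z axes, in that order (R = Rz(yaw) Ry(pitch) Rx(roll)).
In Python, from plant import r gives the robot as it stands. Calls block until the motion is done:
- r.move_ptp(position, orientation): joint-space move of the TCP to a pose.
- r.servo_line(position, rate=0.15, ori=None): straight line of the TCP; ori=None keeps the orientation; rate is the mean speed in m/s.
- r.movej(angles): joint-space move.
- r.command_gripper(opening, force=None): opening from 0.0 (shut) to 1.0 (fully open); force is the grip in N (None keeps the last); returns when the fingers have stopped.
- r.wait(seconds).
- r.inverse_kinematics(position, orientation): joint angles nearest the present ones, or None.
- r.get_state(): the state.
- r.snapshot(name): name is "scene" or "top"; returns a dict with "color" (480x640x3 uint8, red, green, blue), "depth" (480x640 float32, m along the optical axis (not along the pixel's ray), 0 where there is no reading), "fx", "fy", "cx", "cy" (pixels), "T" (4x4, takes a point from camera to world coordinates). Camera axes: x right, y down, z forward; pixel columns grow to the right and rows downward; lengths in m; the calibration is good to about 2 mm. A picture is of the moment at which its call begins.
A pose or a line that the arm cannot do raises r.Unreachable and nothing moves.
- r.job_done(): hands the job in, once; it reports no verdict.
The state is a dict: "time": time; "joints": joint angles; "qd": joint speeds; "joint_torque": joint torques, N m; "ee_pos": TCP position; "tool_rot": TCP orientation; "wrist_force": force on the tool from outside, world axes, zero at the start; "torque": the same for the moment, N m; "opening": opening from 0.0 (shut) to 1.0 (fully open).
Only numpy, scipy, OpenCV 4.12 (cv2) and the standard library are available. Lean on these libraries where they do the work, as an engineer would, in place of code of your own. Each camera call takes 0.05 s, during which the arm holds its last target.

## Task

A white ceramic valve ball is stuck in the foot of the glass tube in the tilting stand. Swing the leaning tube fully upright, then take the longer of the two collared metal rods from the rack and push it down inside the tube until the ball drops into the dish below. Leave the tube upright and the rod let go in it, fully home with its collar resting on the rim.

Things in the scene. Friction and masses are not known exactly. Their poses are not given: they have to be found in the camera images.
- tube (a joint): Lean of the clear glass tube in its stand, rad: 0 = upright at a hard stop; grows as the mouth leans to the robot's side (starts 0.3 to 0.6). Stiff hinge (0.18 N m), stays put. Push the rim along its arc, rising as it goes: a purely level push can bind by friction. Tube 95 mm long, 44 mm outside, 36 mm inside, open at both ends. Two uprights, 94 mm high, inner faces 60 mm either side of the tube.
- tube_mouth (a point): Centre of the tube's upper rim, moving with it. z runs along the tube out of the mouth, y along the level axle; x, level once upright, points the way the mouth must swing. The axle is 75 mm along -z, 80 mm above the bench. Upright: mouth 155 mm, foot 60 mm above the bench, centred over a fixed dark dish (100 mm inside, floor 10 mm, rim 22 mm above the bench) on a 150 mm square base.
- push_rod: The longer of two aluminium rods hanging upright by their collars in a plywood rack (top 125 mm high, holes 100 mm apart). From its tip up: shank 14 mm thick, 106 mm long; collar 60 mm wide, 6 mm thick; grip stem 14 mm thick, 50 mm long. 0.08 to 0.17 kg. Origin: centre of the lower tip, z up the rod. The other rod: shank 45 mm, stem 30 mm.
- ball_center (a point): Centre of a white ceramic ball, 30 mm diameter, 35 g. It is held by four spring clips in the tube's foot, its centre 75 mm below the mouth, on the axle. Some 4 to 12 N downwards over about 10 mm springs it out below; it is clear once the rod's collar meets the rim.
Not all that is in view belongs to the job. What is shaped like the push_rod but blue or yellow is not meant.

How it is judged:
By the outcome, as a careful person would: the job done as asked, in the order asked, and still so for the second after the job is handed in, with the robot touching nothing.
It also fails if it takes over 59 s, if anything falls off the work surface, if the arm or the gripper's body presses on something with over 40 N, if the wrist force passes 120 N, or if a joint passes its speed limit or range.

## Working session

There is one attempt and no reset: what is moved stays moved. The work goes in short steps, each a Python script; the robot and the scene stay as the last script left them, time stands still between calls to the robot, and variables do not carry over. Pictures are saved under pics/ and viewed, and the job is handed in when it is done.

```bash
ls; mkdir -p pics; python3 - <<'E'
from plant import r
import cv2,numpy as np
for n in("scene","top"):
    s=r.snapshot(n); np.savez(f"{n}0.npz",**s)
    cv2.imwrite(f"pics/{n}0.png",s["color"][:,:,::-1]); print(n,s["fx"],s["cx"],s["cy"],np.round(s["T"],3).tolist(), (s["depth"]>0).mean())
st=r.get_state();print({k:np.round(v,3).tolist() for k,v in st.items()})
E
```

```text
pics
scene 482.7332996997417 321.6046948665934 245.0726448513554 [[0.635, 0.443, -0.633, 1.017], [0.773, -0.345, 0.533, -0.354], [0.017, -0.828, -0.561, 0.484], [0.0, 0.0, 0.0, 1.0]] 0.9960904947916667
top 448.8270686532346 313.31899809024304 236.45289696085032 [[-0.026, -0.983, 0.181, 0.457], [-0.999, 0.022, -0.027, 0.029], [0.022, -0.182, -0.983, 0.83], [0.0, 0.0, 0.0, 1.0]] 0.9959049479166666
{'time': 0.1, 'joints': [-1.373, 0.314, 0.045, 1.304, -0.0, 1.431], 'qd': [0.001, -0.004, 0.002, -0.0, -0.0, 0.0], 'joint_torque': [0.003, -48.173, 29.924, 0.013, -0.0, 0.0], 'ee_pos': [0.19, -0.542, 0.23], 'tool_rot': [3.007, 1.569, 1.774], 'wrist_force': [-0.368, 0.498, -0.187], 'torque': [0.028, -0.014, -0.036], 'opening': 1.002}
```

View pics/scene0.png

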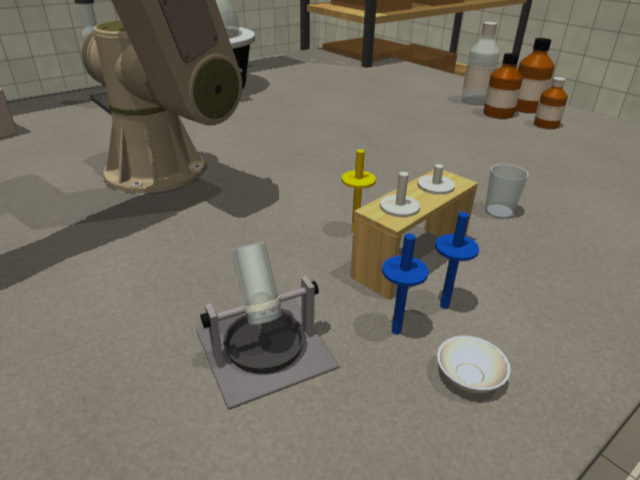

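View pics/top0.png

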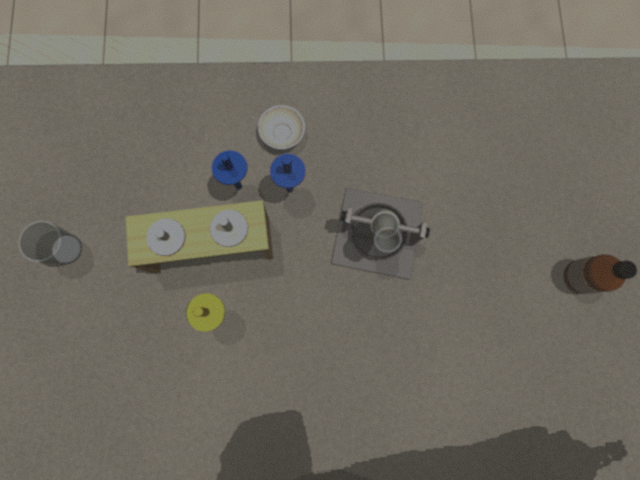

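The scene view shows the rack with its two rods: collars at (400,205), with the taller stem, and (436,184), with the short stem. The tube leans toward the robot at (257,280).
Possible mix-ups in scene pixels:
- Grey rod (402,190): tall stem.
- Grey rod (437,175): short stem.
- Blue rods (405,270) and (457,247).
- Yellow rod (359,180).

I choose the grey rod at (402,190), which is at (229,228) in the top view. I'll check it in a crop.

```bash
python3 - <<'E'
import cv2,numpy as np
a=np.load("scene0.npz")["color"][:,:,::-1]; b=np.load("top0.npz")["color"][:,:,::-1]
def c(im,x,y,w,h,W=400,H=300): return cv2.resize(np.ascontiguousarray(im[y:y+h,x:x+w]),(W,H),interpolation=cv2.INTER_CUBIC)
cv2.imwrite("pics/crop.png",np.vstack([np.hstack([c(a,350,150,133,100),c(a,190,235,160,120)]),np.hstack([c(b,120,185,160,120),c(b,330,180,120,90)])]))
E
```

```text
(no output)
```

View pics/crop.png

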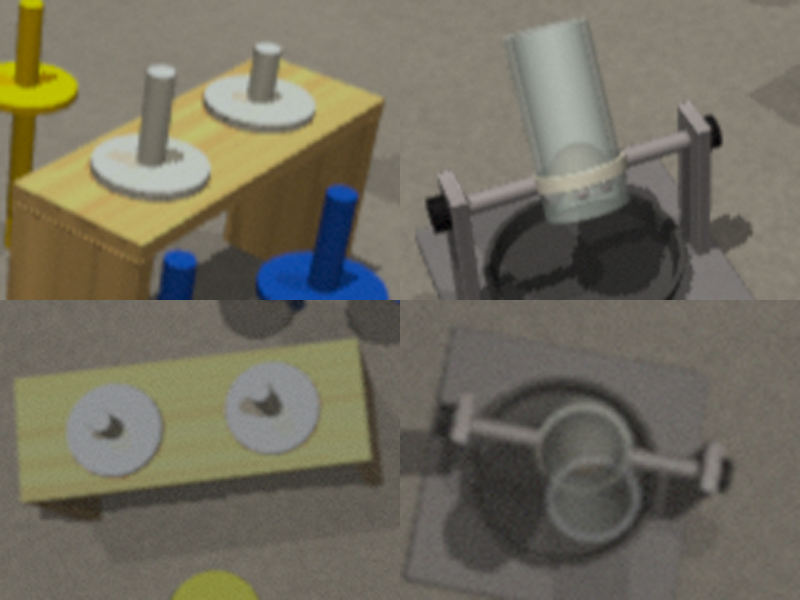

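The crop confirms it: the rod nearer the tube, at scene (402,190) and top (229,228), is grey and has the longer stem. The tube's mouth is at scene (248,247), and the lower ring in the top view, (388,240). Next I measure.

```bash
cat > h.py <<'E'
import numpy as np,cv2
def ray(s,u,v):
    d=np.array([(u-s["cx"])/s["fx"],(v-s["cy"])/s["fy"],1.0]);T=s["T"];return T[:3,3],T[:3,:3]@d
def onz(s,u,v,z):
    o,d=ray(s,u,v);return o+d*(z-o[2])/d[2]
def tri(s1,p1,s2,p2):
    A=np.zeros((3,3));b=np.zeros(3);R=[ray(s1,*p1),ray(s2,*p2)]
    for o,d in R:
        d=d/np.linalg.norm(d);P=np.eye(3)-np.outer(d,d);A+=P;b+=P@o
    x=np.linalg.solve(A,b);gap=[np.linalg.norm(np.cross(x-o,d/np.linalg.norm(d))) for o,d in R];return x,max(gap)
E
python3 - <<'E'
from h import *
S=dict(np.load("scene0.npz"));T=dict(np.load("top0.npz"))
def white(s,box,z,area):
    h=cv2.cvtColor(s["color"],cv2.COLOR_RGB2HSV);x,y,w,hh=box
    m=np.zeros(h.shape[:2],np.uint8);sub=h[y:y+hh,x:x+w];m[y:y+hh,x:x+w]=((sub[...,1]<45)&(sub[...,2]>105)).astype(np.uint8)
    cs,_=cv2.findContours(m,cv2.RETR_EXTERNAL,cv2.CHAIN_APPROX_NONE)
    for c in cs:
        if cv2.contourArea(c)>area:
            P=np.array([onz(s,*p,z)[:2] for p in cv2.convexHull(c)[:,0].astype(float)]).astype(np.float32)
            print("collar",cv2.fitEllipse(cv2.convexHull(c)),"world",cv2.minEnclosingCircle(P*1000), onz(s,*cv2.fitEllipse(cv2.convexHull(c))[0],z))
white(T,(135,200,130,60),0.131,300); white(S,(375,160,85,58),0.131,200)
# stems
print("long stem top", tri(S,(403,174.5),T,(222.5,224)))
print("S collar", onz(S,400,206,.131))
cs=lambda x,y:(190+(x-400)/2.5,235+y/2.5); ct=lambda x,y:(330+(x-400)/3.333,180+(y-300)/3.333)
for n,p,q in[("upL",(449,180),(464,420)),("upR",(695,112),(712,467))]:
    print(n,tri(S,cs(*p),T,ct(*q)),onz(T,*ct(*q),.094),onz(S,*cs(*p),.094))
print("mouth",tri(S,cs(545,31),T,ct(593,500)))
print("foot",tri(S,cs(588,203),T,ct(585,450)))
t=ct(593,500);print("depth top",T["depth"][int(t[1]),int(t[0])])
# base corners in top at z~.005
for p in [(455,328),(708,372),(405,578)]: print(onz(T,*ct(*p),.006))
E
```

```text
collar ((165.17799377441406, 236.5413818359375), (36.909873962402344, 38.988224029541016), 60.24861145019531) world ((590.9010009765625, 242.94093322753906), 30.287511825561523) [0.59071831 0.24299013 0.131     ]
collar ((228.43141174316406, 227.71018981933594), (36.901329040527344, 37.96255111694336), 57.35536193847656) world ((603.0742797851562, 143.7948760986328), 30.332775115966797) [0.60274308 0.14402759 0.131     ]
collar ((320.61834716796875, 195.77442932128906), (7.211562156677246, 169.99908447265625), 0.0) world ((643.07470703125, 215.83831787109375), 77.30017852783203) [ 0.65209718 -0.00357186  0.131     ]
collar ((414.5697021484375, 172.6694793701172), (76.59481048583984, 97.84265899658203), 53.87662887573242) world ((586.835205078125, 228.7911834716797), 120.56255340576172) [0.54617025 0.24330668 0.131     ]
long stem top (array([0.60012547, 0.14647947, 0.17647514]), np.float64(0.001505846285435496))
S collar [0.60959693 0.1393164  0.131     ]
upL (array([ 0.60505794, -0.11085677,  0.07895998]), np.float64(0.06183055207517851)) [ 0.62620496 -0.05246909  0.094     ] [ 0.59592241 -0.17418757  0.094     ]
upR (array([ 0.62793699, -0.12111824,  0.13697958]), np.float64(0.05712266695296123)) [ 0.59923046 -0.17689322  0.094     ] [ 0.62750567 -0.04853211  0.094     ]
mouth (array([ 0.57617154, -0.10529769,  0.14128521]), np.float64(0.0012325957507221897))
foot (array([ 0.61826753, -0.11579864,  0.06190405]), np.float64(0.0040829552034369375))
depth top 0.7440601
[ 0.70058931 -0.05924596  0.006     ]
[ 0.67163903 -0.2031449   0.006     ]
[ 0.55730958 -0.02572122  0.006     ]
```

```bash
cat >> h.py <<'E'
C=np.array([0.613,-0.1135]);YAW=-0.223
xt=np.array([np.cos(YAW),np.sin(YAW)])
def down(a): return [0,np.pi/2,a]
E
python3 - <<'E'
from h import *
from plant import r
T=dict(np.load("top0.npz"))
for u,v in[(605,272),(625,269),(582,276)]:
    o,d=ray(T,u,v);print("bottle",o+d*T["depth"][v,u])
P=C-0.1*xt
for a in(1.348,-1.794):
    q=r.inverse_kinematics([*P,0.25],down(a));print(a,q)
r.command_gripper(0.0,60)
s=r.get_state();p=s["ee_pos"];r.servo_line([p[0],p[1],0.30]);
q1=r.inverse_kinematics([*P,0.25],down(1.348));q2=r.inverse_kinematics([*P,0.25],down(-1.794))
q=min([x for x in(q1,q2) if x is not None],key=lambda x:abs(x[5]))
r.movej(q)
s=r.get_state();print(s["time"],s["ee_pos"],s["joints"],s["tool_rot"],s["opening"],s["wrist_force"])
x=r.snapshot("scene");cv2.imwrite("pics/s1.png",x["color"][:,:,::-1])
E
```

```text
bottle [ 0.52065816 -0.47068777  0.10205197]
bottle [ 0.5221358  -0.48403603  0.13062587]
bottle [ 0.5182931  -0.45726322  0.06098898]
1.348 [-0.32887308  0.20809685 -0.04768654  1.31501293  0.         -0.10607676]
-1.794 [-0.32887308  0.20809685 -0.04768654  1.31501293  0.          3.03592324]
3.4833 [ 0.51545848 -0.09206739  0.24994496] [-3.29999242e-01  2.08286130e-01 -4.75820201e-02  1.31487737e+00
 -2.30899553e-04 -1.05768934e-01] [-3.0307927   1.5705599  -1.68422668] 0.0012908642201615807 [ 0.14949627 -1.06973555  0.21546625]
```

View pics/s1.png

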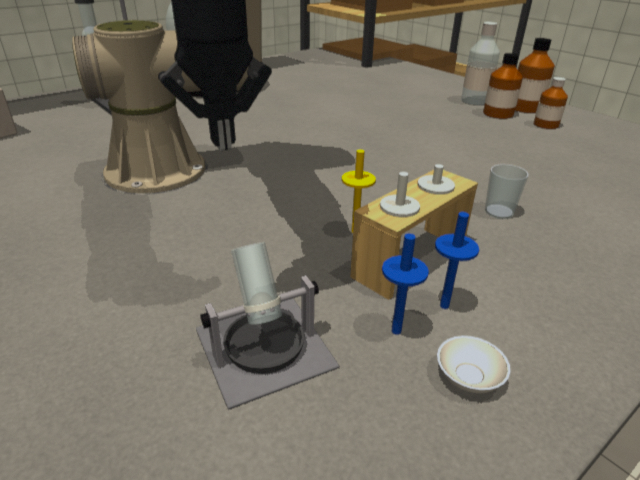

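The arm is behind the tube at (225,150) with the fingers shut, and the scene is unchanged. Next I push along the arc.

```bash
python3 - <<'E'
from h import *
from plant import r
ori=down(1.348)
def go(x,z,rate): r.servo_line([*(C+x*xt),z],rate=rate,ori=ori)
def rep(t):
    s=r.get_state();f=s["wrist_force"];print(t,round(s["time"],2),"x %.4f z %.4f"%((s["ee_pos"][:2]-C)@xt,s["ee_pos"][2]),"Fx %.2f Fz %.2f"%(f[:2]@xt,f[2]));return f[:2]@xt
go(-0.1,0.125,0.2);f0=rep("down")
for th in np.arange(0.6,-0.001,-0.1):
    x=-.075*np.sin(th)-.022*np.cos(th)-.013;z=.08+.075*np.cos(th)-.022*np.sin(th)-.013
    go(x,z,0.08);f=rep("th%.2f"%th)
    if abs(f-f0)>15:break
n=0
while abs(f-f0)<8 and n<8:
    n+=1;x+=.0015;z+=.0004;go(x,z,0.04);f=rep("fine")
x_=r.snapshot("scene");cv2.imwrite("pics/s2.png",x_["color"][:,:,::-1]);np.savez("scene2.npz",**x_)
x_=r.snapshot("top");cv2.imwrite("pics/t2.png",x_["color"][:,:,::-1])
E
```

```text
down 4.31 x -0.0993 z 0.1258 Fx 0.54 Fz 0.36
th0.60 4.81 x -0.0733 z 0.1162 Fx 0.52 Fz -0.24
th0.50 5.06 x -0.0679 z 0.1227 Fx 0.55 Fz -0.43
th0.40 5.31 x -0.0630 z 0.1276 Fx -2.50 Fz 1.58
th0.30 5.56 x -0.0572 z 0.1322 Fx -4.73 Fz 3.59
th0.20 5.81 x -0.0499 z 0.1362 Fx -3.24 Fz 2.16
th0.10 6.06 x -0.0420 z 0.1394 Fx -0.90 Fz 0.59
th0.00 6.31 x -0.0343 z 0.1419 Fx -0.59 Fz 0.73
fine 6.56 x -0.0336 z 0.1421 Fx -0.80 Fz -0.93
fine 6.81 x -0.0322 z 0.1426 Fx -1.73 Fz -1.41
fine 7.06 x -0.0304 z 0.1431 Fx -1.53 Fz -0.64
fine 7.31 x -0.0300 z 0.1433 Fx -5.44 Fz -0.74
fine 7.56 x -0.0299 z 0.1433 Fx -8.17 Fz 0.03
```

View pics/s2.png

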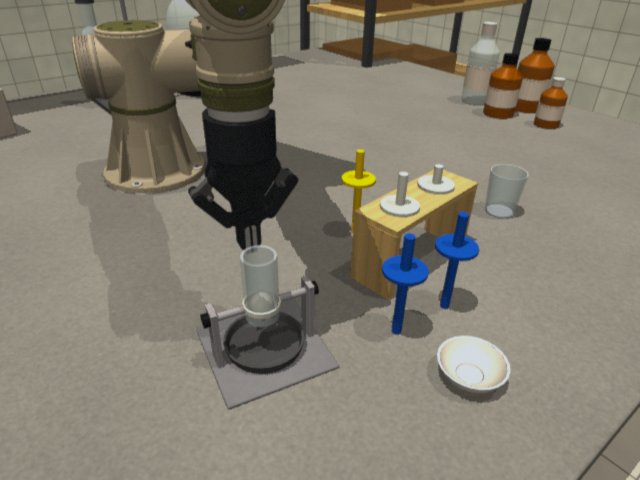

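The tube is against its hard stop: the push stalled at x −0.030 while the force rose to 8 N. The image shows it upright, rim at (258,255), ball at (262,305). I retract, check it from both views, and pre-position over the rod.

```bash
python3 - <<'E'
from h import *
from plant import r
T=dict(np.load("top0.npz"))
for n,u,v in[("yellow",205,310),("blue1",229,168),("blue2",287,171)]:
    o,d=ray(T,u,v);print(n,o+d*T["depth"][v,u])
r.servo_line([*(C-0.09*xt),0.15],rate=0.15)
r.servo_line([*(C-0.10*xt),0.25],rate=0.25)
G=[0.602,0.145]
qs=[r.inverse_kinematics([*G,0.26],down(a)) for a in(1.69,1.69-np.pi)]
q=min([x for x in qs if x is not None],key=lambda x:abs(x[5]));print(q)
r.movej(q);r.command_gripper(0.6,80)
s=r.get_state();print(s["time"],s["ee_pos"],s["opening"],s["wrist_force"])
for n in("scene","top"):
    x=r.snapshot(n);cv2.imwrite(f"pics/{n}3.png",x["color"][:,:,::-1]);np.savez(n+"3.npz",**x)
E
python3 - <<'E'
import cv2,numpy as np
a=cv2.imread("pics/scene3.png");b=cv2.imread("pics/top3.png")
c=lambda im,x,y:cv2.resize(im[y:y+150,x:x+200],(400,300))
cv2.imwrite("pics/c3.png",np.vstack([np.hstack([c(a,180,220),c(b,290,160)]),np.hstack([c(a,300,80),c(b,130,160)])]))
E
```

```text
yellow [0.47463333 0.17603424 0.14348997]
blue1 [0.70401569 0.14496816 0.12445003]
blue2 [0.69640313 0.05004833 0.12647516]
[ 1.06803890e-01  3.97884939e-01  2.37533600e-01  1.41044499e+00
  4.44089210e-16 -1.23997835e-02]
10.3083 [0.6020238  0.1446882  0.26013522] 0.600875923680382 [ 0.31740098 -0.32881608 -0.79394797]
```

View pics/c3.png

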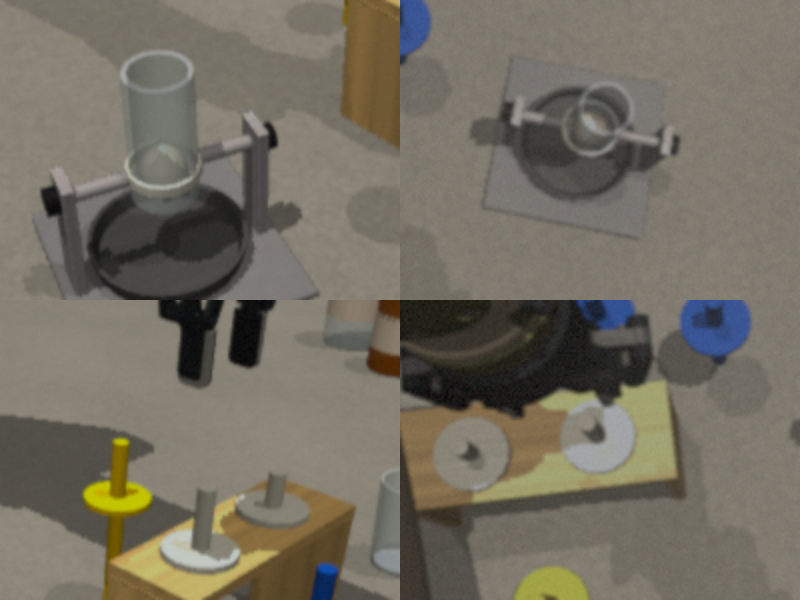

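The tube stands upright: its rim is at scene (259,256) and top (393,215), with the ball inside. The fingers are above the long rod. I check the mouth position, then grasp.

```bash
python3 - <<'E'
from h import *
from plant import r
S=dict(np.load("scene3.npz"));T=dict(np.load("top3.npz"))
print("mouth",tri(S,(259,256),T,(393,215)),onz(S,259,256,.155),onz(T,393,215,.155))
r.servo_line([0.602,0.145,0.140],rate=0.12)
s=r.get_state();print(s["time"],s["ee_pos"],s["wrist_force"])
r.command_gripper(0.0,80)
s=r.get_state();print(s["time"],s["ee_pos"],s["wrist_force"],s["opening"])
r.servo_line([0.602,0.145,0.20],rate=0.1)
s=r.get_state();print(s["time"],s["ee_pos"],s["wrist_force"],s["opening"])
r.servo_line([0.602,0.145,0.305],rate=0.15)
s=r.get_state();print(s["time"],s["ee_pos"],s["wrist_force"],s["opening"])
for n in("scene","top"):
    x=r.snapshot(n);cv2.imwrite(f"pics/{n}4.png",x["color"][:,:,::-1]);np.savez(n+"4.npz",**x)
E
```

```text
mouth (array([ 0.61366959, -0.1131008 ,  0.15251772]), np.float64(0.0014689771440427612)) [ 0.61757159 -0.11373863  0.155     ] [ 0.61231319 -0.1138206   0.155     ]
11.5583 [0.60257826 0.14507067 0.14086497] [-0.09785993  0.30642766 -0.35822259]
12.0 [0.60245826 0.14504017 0.14074863] [-0.50611154 -0.50395403  2.95832845] 0.14697794155583885
12.75 [0.601609   0.14494332 0.19928331] [-0.76241095  0.44547394 -0.84544881] 0.1458092900371249
13.6 [0.60161868 0.14496095 0.30377387] [-0.94059919 -0.0784902  -1.76083124] 0.14106477806923304
```

View pics/scene4.png

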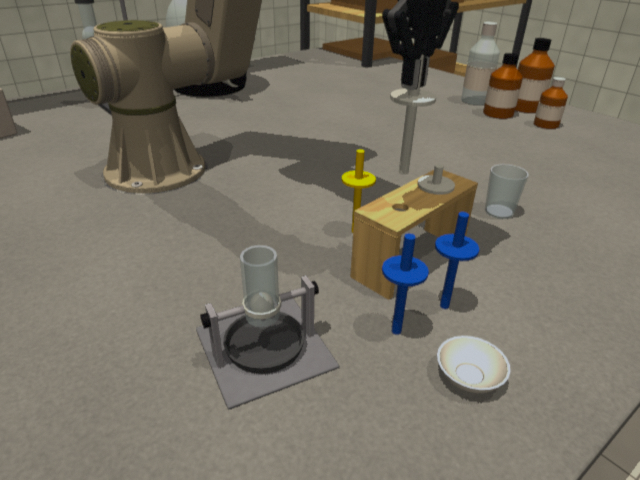

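The rod is held upright with its tip at (405,173). Its rack hole (401,207) is empty, and the short rod is still in place. I carry it over the tube.

```bash
python3 - <<'E'
from h import *
from plant import r
r.servo_line([*C,0.305],rate=0.15)
s=r.get_state();print(s["time"],s["ee_pos"],s["wrist_force"],s["opening"])
for n in("scene","top"):
    x=r.snapshot(n);cv2.imwrite(f"pics/{n}5.png",x["color"][:,:,::-1]);np.savez(n+"5.npz",**x)
a=cv2.imread("pics/scene5.png");b=cv2.imread("pics/top5.png")
cv2.imwrite("pics/c5.png",np.hstack([cv2.resize(a[140:340,190:340],(450,600)),cv2.resize(b[110:310,340:450],(330,600))]))
E
```

```text
15.575 [ 0.613046   -0.11266098  0.30511488] [ 0.33906867 -0.03184822 -1.57399868] 0.14036903345742005
```

View pics/c5.png

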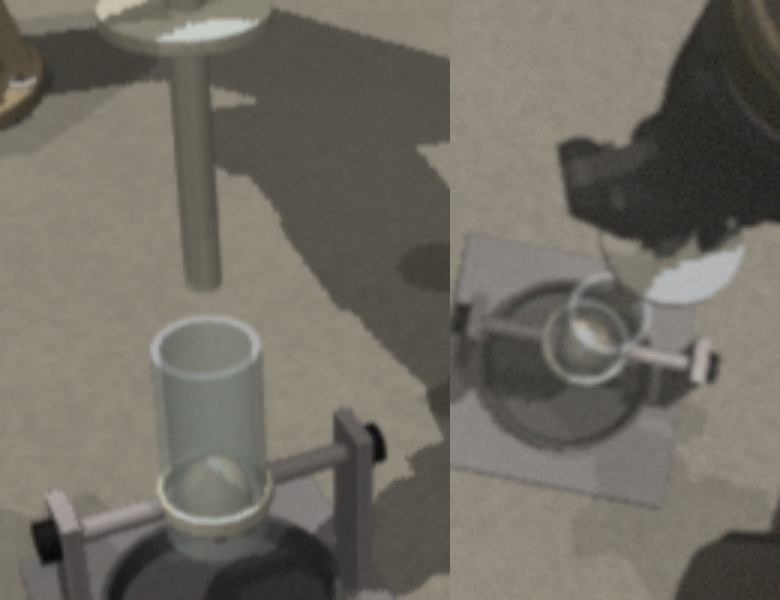

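```bash
python3 - <<'E'
from h import *
S=dict(np.load("scene5.npz"))
print(onz(S,258,234.3,.184),onz(S,259,256,.155), onz(S,259,256,.1525))
E
```

```text
[ 0.61622848 -0.11230609  0.184     ] [ 0.61757159 -0.11373863  0.155     ] [ 0.61454063 -0.1119139   0.1525    ]
```

The tip (scene 258,235) and the mouth (259,256) agree within about 2 mm, against 11 mm of clearance. I lower the rod under force watch.

```bash
python3 - <<'E'
from h import *
from plant import r
def rep():
    s=r.get_state();f=s["wrist_force"];print("%.2f"%s["time"],np.round(s["ee_pos"],4),np.round(f,1),"op %.3f"%s["opening"]);return f,s["ee_pos"][2]
xy=C
for z in(.265,.24,.222):
    r.servo_line([*xy,z],rate=0.06);f,_=rep()
    if np.linalg.norm(f)>10:raise SystemExit("contact")
while z>.168:
    z-=.004 if z>.178 else .0015
    r.servo_line([*xy,z],rate=0.03);f,a=rep()
    if f[2]>30 or (z<.178 and f[2]>8):break
r.wait(.3);rep()
for n in("scene","top"):
    x=r.snapshot(n);cv2.imwrite(f"pics/{n}6.png",x["color"][:,:,::-1]);np.savez(n+"6.npz",**x)
a=cv2.imread("pics/scene6.png");b=cv2.imread("pics/top6.png")
cv2.imwrite("pics/c6.png",np.hstack([cv2.resize(a[190:390,190:340],(450,600)),cv2.resize(b[110:310,340:450],(330,600))]))
E
```

```text
16.49 [ 0.6131 -0.1136  0.2652] [-0.5  0.6 -0.7] op 0.142
17.06 [ 0.6128 -0.1135  0.2396] [ 0.2 -0.1 -1.9] op 0.143
17.51 [ 0.6126 -0.1134  0.2214] [ 0.7  0.1 -0.1] op 0.140
17.79 [ 0.613  -0.1135  0.2179] [-0.2  0.1 -1. ] op 0.141
18.07 [ 0.6133 -0.1136  0.2142] [ 1.2 -0.7 -0.1] op 0.139
18.36 [ 0.6131 -0.1136  0.2098] [ 0.  -0.4  0.6] op 0.143
18.64 [ 0.6124 -0.1133  0.2051] [-0.4 -0.3 -1.5] op 0.141
18.93 [ 0.6126 -0.1134  0.2014] [ 0.9  0.4 -0.5] op 0.141
19.21 [ 0.6128 -0.1134  0.1976] [-0.4  0.5 -0.9] op 0.141
19.49 [ 0.6128 -0.1135  0.1937] [-0.2 -0.7 -1. ] op 0.140
19.77 [ 0.6128 -0.1134  0.1897] [-0.7 -0.1 -1.7] op 0.137
20.06 [ 0.6128 -0.1134  0.1857] [ 0.3 -0.1 -0.6] op 0.145
20.34 [ 0.6128 -0.1134  0.1817] [-0.2  0.3 -0.8] op 0.135
20.62 [ 0.6128 -0.1134  0.1777] [-0.8 -0.7 -0. ] op 0.146
20.88 [ 0.613  -0.1135  0.1764] [ 0.8 -0.3 -0.8] op 0.143
21.12 [ 0.6129 -0.1135  0.1749] [ 0.4 -0.5 -1.2] op 0.142
21.38 [ 0.6129 -0.1134  0.1733] [-0.  -0.6 -1.5] op 0.143
21.62 [ 0.6129 -0.1135  0.1719] [-0.2  0.3 -1.2] op 0.142
21.88 [ 0.6132 -0.1135  0.1707] [-0.1 -0.2  0.2] op 0.142
22.12 [ 0.6133 -0.1136  0.1707] [-1.4  0.8  7.7] op 0.144
22.38 [ 0.6134 -0.1136  0.1705] [-4.3  1.7 13.9] op 0.142
22.68 [ 0.6134 -0.1136  0.1706] [-4.8  1.3 13.9] op 0.144
```

View pics/c6.png

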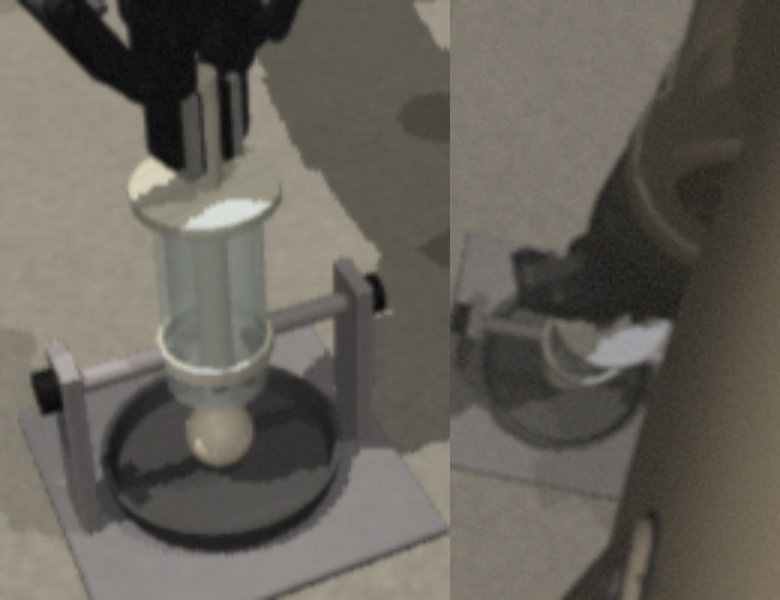

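The collar is on the rim: hard contact at TCP z 0.1706, where 0.170 was predicted. The ball shows in the dish at scene (263,335). I check its position, ease off the force, release and retreat.

```bash
python3 - <<'E'
from h import *
from plant import r
S=dict(np.load("scene6.npz"));print("ball",onz(S,263,335,.025))
def rep():
    s=r.get_state();print("%.2f"%s["time"],np.round(s["ee_pos"],4),np.round(s["wrist_force"],1),"op %.3f"%s["opening"])
r.servo_line([*C,0.1705],rate=0.03);r.wait(.2);rep()
r.command_gripper(0.6);rep()
r.servo_line([*C,0.26],rate=0.1);rep()
r.servo_line([*(C-0.2*xt),0.30],rate=0.2);rep()
r.wait(.5)
for n in("scene","top"):
    x=r.snapshot(n);cv2.imwrite(f"pics/{n}7.png",x["color"][:,:,::-1]);np.savez(n+"7.npz",**x)
a=cv2.imread("pics/scene7.png");b=cv2.imread("pics/top7.png")
cv2.imwrite("pics/c7.png",np.hstack([cv2.resize(a[190:390,190:340],(450,600)),cv2.resize(b[130:330,340:450],(330,600))]))
E
```

```text
ball [ 0.61467702 -0.11408533  0.025     ]
23.23 [ 0.6132 -0.1136  0.1707] [-1.5  0.6  5.1] op 0.144
23.68 [ 0.6129 -0.1135  0.1702] [-0.2 -0.3 -1.6] op 0.599
24.73 [ 0.6127 -0.1134  0.2592] [-0.4 -0.2  0.7] op 0.600
25.89 [ 0.4187 -0.0695  0.2997] [-0.5  0.7  0.6] op 0.600
```

View pics/c7.png

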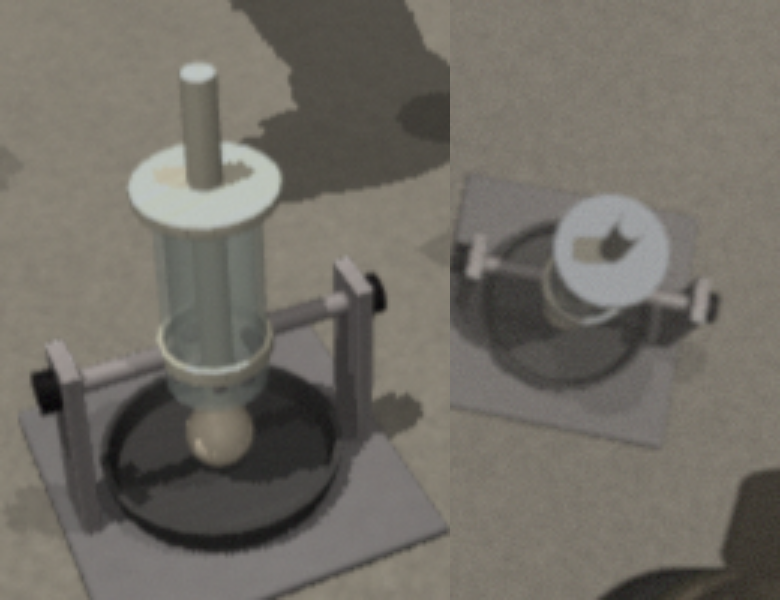

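View pics/scene7.png

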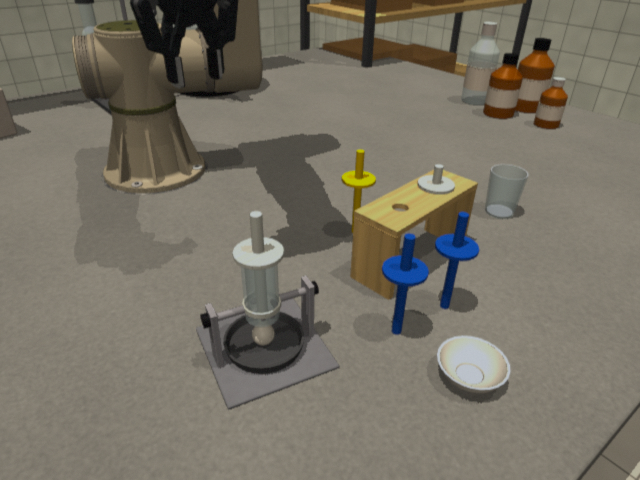

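The collar sits on the rim at (258,252), level. The ball is in the dish at (263,335), and its ray meets the tube axis at z≈0.025, which is resting on the floor. The gripper is clear and everything else is undisturbed. I hand the job in.

```bash
python3 - <<'E'
from plant import r
r.job_done();print(r.get_state()["time"])
E
```

```text
the job is handed in; nothing more can be done
the job is handed in; nothing more can be done
```

I carried out the task as asked and handed it in about 26.5 s in. I swung the tube up to its hard stop, took the longer grey rod from the rack and pushed it down the tube until the collar met the rim. Then I let go and backed the gripper clear.

- **Tube:** the push stalled as the force rose to 8 N. The later views show it upright, with the mouth measured within about 3 mm of its expected place.
- **Rod:** hard contact came at TCP z 0.1706, where 0.170 was predicted for the collar on the rim. The final pictures show the rod standing free with its collar level.
- **Ball:** it lies in the dish, found within 2 mm of the dish centre at floor height.
- **Surroundings:** nothing else was disturbed in the final scene view.

**Disagreement:** the force readings between steps never showed the expected 4–12 N when the ball came out. It probably sprang free between samples, so the evidence for the drop is the pictures, not the force.

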